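# Seat and hold the drilling-jig cover

## Robot

A 6-joint arm with a two-finger parallel gripper is mounted at the origin on the work surface. World frame = base frame: x ahead of the robot, y to its left, z up, the work surface at z = 0. Lengths are in mm, angles in degrees, forces in N, time in s.
With the tool pointing down it reaches from about 300 to 850 mm from the base axis. Payload 4.2 kg.
Tool frame: the origin (TCP) lies midway between the tips of the shut fingers; the grasp point (between the pads) lies 19 mm behind it; z points along the fingers, y is the line along which they close (so a half turn about z gives the same grasp; the last joint's range is limited). The gripper opens to 91 mm and grips with 3 to 60 N. Pads are 32 mm wide; open, the fingers measure 118 mm over their backs; the gripper's body (76 mm by 178 mm) begins 60 mm behind the grasp point.
Start: joints at [-70.073, 18.312, 89.639, -0, 72.044, -1.146], TCP at [206.753, -536.56, 213.976] pointing down, gripper open.
Joint ranges: [-177.97, 177.97], [-48.28, 115.42], [12.27, 149.76], [-77.06, 257.06], [2.81, 150.46], [-146.56, 146.56]. Speed limits (degrees/s): [147.25, 147.25, 180, 180, 180, 180].

## Interface

Orientations are given as [roll, pitch, yaw] about the fixed x, y, z axes, in that order (R = Rz(yaw) Ry(pitch) Rx(roll)).
In Python, from workcell import env gives the robot as it stands.
- The arm moves only by the shell command python3 drive.py FILE [OPENING] [FORCE], which reads ROWS from the file FILE. ROWS is 1 to 8 rows, one to a line, with the numbers parted by spaces; each row has 6 numbers: dx, dy, dz in mm, then a rotation vector rx, ry, rz in degrees; each row shifts and turns the commanded pose from where the row before left it, along the tool's axes as they then stand; what a row does not reach is not made up. A row lasts 1/10 s, in which the tool goes at most 50 mm and 8.59 degrees, less where a joint would pass 70% of its speed; a pose out of reach is approached as far as the arm can. OPENING is the finger opening in mm, set as the command begins (- or left out keeps the last). The fingers move at their own pace and stop on an object; FORCE is the grip in N (left out, the last holds). Time passes only in rows, so rows that do not move let the fingers close. It prints the time, the measured TCP pose, the force, the opening and the grip force at its end. Input that does not fit is refused with a message, and nothing moves.
- env.state(): the state, without advancing time (a new reading comes with each control period).
- env.grab_frame(name): name is "side" or "top"; returns the picture (384x512x3 uint8, blue, green, red); there is no depth.
- env.camera_model(name): a dict with "fx", "fy", "cx", "cy" (pixels), "T" (4x4, takes a point from camera to world coordinates). Camera axes: x right, y up, looking along -z (the intrinsics and any distortion apply to the point x, -y, -z); pixel columns grow to the right and rows downward; lengths in mm; the calibration is good to about 2 mm. A picture is of the moment at which its call begins. camera_model takes no time and is no camera call.
- env.job_done(): hands the job in; it is judged then, once.
The state is a dict: "time_s": time; "qpos": joint angles; "qvel": joint speeds; "effort": joint torques, N m; "ee_pos": TCP position; "ee_rot": TCP orientation; "force": force on the tool from outside, world axes, zero at the start; "torque": the same for the moment, N m; "gripper_width": finger opening in mm; "gripper_force": force on a finger pad.
Only numpy, scipy, OpenCV 4.12 (cv2) and the standard library are available. Lean on these libraries where they do the work, as an engineer would, in place of code of your own. Each camera call takes 0.05 s, during which the arm holds its last target. There are 200 camera calls.

## Task

Pick the loose aluminium cover up by its bar handle, set it on the steel drilling jig with tongue over tongue, and feel along the jig's slot until the blind bore under the cover's tongue drops over the locating pin. Then press the cover fully down against the sprung brass blank until it lies flat on the jig and in line with it, and finish while still gripping the handle and holding it down: do not let go. Leave the brush, the jar and the hammer where they are.

Things in the scene. Friction and masses are not known exactly. Their poses are not given: they have to be found in the camera images.
- jig: Fixed steel drilling jig, 26 mm high. From above: main block 76 x 64 mm (x by y) with a tongue, 34 mm wide, running on from its -x side to x = -82 mm. Origin: centre of the main block's underside, on the bench; z up, -x along the tongue. A brass blank on springs, 44 x 36 mm, stands 6 mm proud of the main block's centre; the locating pin stands in the tongue's slot.
- jig_slot (a point): Middle of the pin slot, on the tongue's top face: (-55, 0, 26) mm in the jig's frame, same axes. The fixed upright pin, 9 mm in diameter, chamfered tip, 12 mm proud of that face, stands anywhere within 8 mm of here along the jig's x axis, 0 mm off along y. Its place is not reported: see it before the cover hides it, or feel for it.
- cover: Loose aluminium cover, about 0.3 kg, lying right way up: plate 18 mm thick, main part 76 x 64 mm, tongue 34 mm wide on its -x side to x = -72 mm, bar handle on top. Origin: centre of the main part's underside; z up. On the pin's tip it rides 12 mm above the jig's top face; bore on pin, it sinks to 6 mm, onto the blank; the last 6 mm must be pressed and held, or it springs up.
- cover_bore (a point): Centre of the mouth of the blind bore in the underside of the cover's tongue, at (-55, 0, 0) mm in the cover's frame, same axes. The bore is 12 mm in diameter and 14 mm deep, not visible from above.
- cover_grip (a point): Centre of the cover's bar handle, at (0, 0, 42) mm in the cover's frame, same axes: 24 mm above the plate's top face. The bar runs along the cover's x axis, 70 mm long, 14 mm wide (y), 16 mm high, on two posts.
- pad (a joint): How far the sprung brass blank is pressed down: 0 standing 6 mm proud of the jig's top face, 0.006 m when flush with it. The spring pushes back with 5 N at 0, rising to 9 N at 0.006.
- brush: Bystander: a loose brush lying on the bench between jig and cover, not over 40 mm high; origin at the underside, handle along its -x.
- jar: Bystander: a loose clear jar with a metal cap, 60 mm in diameter, 75 mm high, beyond the work; origin at the centre of its underside.
- hammer: Bystander: a loose hammer lying on the bench at the right (-y) of the work, handle along its -x, not over 40 mm high; origin at the underside.

How it is judged:
By the outcome, as a careful person would: the job done as asked, in the order asked, and still so for the second after the job is handed in, while the arm keeps its last pose, push and grip.
It also fails if it takes over 38 s, if anything falls off the work surface, if the arm or the gripper's body presses on something with over 40 N, if the wrist force passes 120 N, or if a joint passes its speed limit or range.

## Working session

There is one attempt and no reset: what is moved stays moved. The work goes in short steps, Python scripts to look and compute and a shell command to move; the robot and the scene stay as the last step left them, time stands still between calls to the robot, and variables do not carry over. Pictures are saved under pics/ and viewed, at most 10 in all, crops included, and the job is handed in when it is done.

```bash
ls; mkdir -p pics; python3 - <<'E'
from workcell import env
import cv2,numpy as np
for n in("top","side"):
    cv2.imwrite(f"pics/{n}0.png",env.grab_frame(n)); m=env.camera_model(n); print({k:np.round(v,3).tolist() for k,v in m.items() if not isinstance(v,str)})
s=env.state();print(s)
E
```

```text
drive.py
pics
workcell.py
{'fx': 470.114, 'fy': 470.114, 'cx': 258.761, 'cy': 192.767, 'T': [[-0.019, 0.986, -0.165, 384.145], [-1.0, -0.02, -0.005, -74.026], [-0.008, 0.165, 0.986, 1151.394], [0.0, 0.0, 0.0, 1.0]]}
{'fx': 369.677, 'fy': 369.677, 'cx': 254.945, 'cy': 190.069, 'T': [[0.929, 0.275, -0.249, 340.033], [-0.371, 0.715, -0.593, -616.469], [0.015, 0.643, 0.765, 741.845], [0.0, 0.0, 0.0, 1.0]]}
{'time_s': 0.1, 'qpos': array([-7.00744277e+01,  1.83480482e+01,  8.96997269e+01, -8.35617046e-04,
        7.20433839e+01, -1.14654633e+00]), 'qvel': array([ 0.01644364, -0.15498914, -0.22110879, -0.03672444,  0.01776942,
        0.0088059 ]), 'effort': array([ 1.17577474e-03, -4.13333738e+01, -2.32508934e+01,  7.30198645e-02,
        4.22195590e-02, -5.03297713e-05]), 'ee_pos': array([ 206.5736835 , -536.12815022,  213.20154144]), 'ee_rot': array([-1.79908843e+02, -1.02971659e-03,  2.10723760e+01]), 'force': array([ 0.91552095,  0.24877902, -0.65126297]), 'torque': array([-0.01600083, -0.02874032,  0.00856299]), 'gripper_force': 0.0, 'gripper_width': 91.30323496380768}
```
View pics/top0.png

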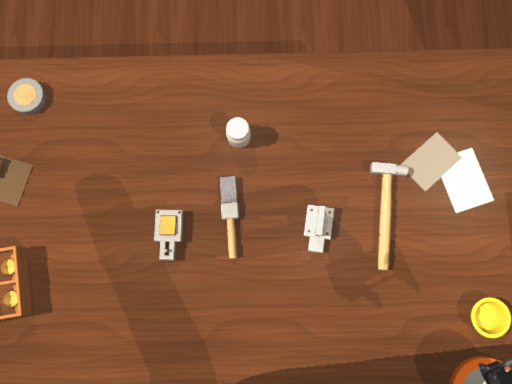

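View pics/side0.png

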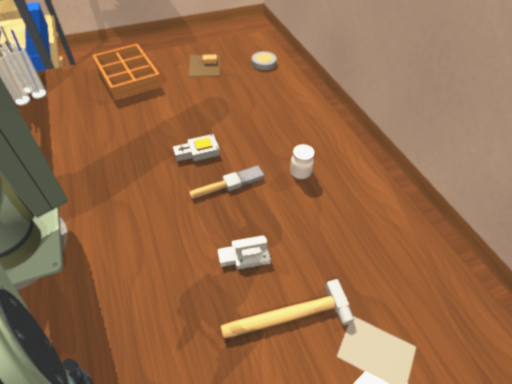

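The top view shows the jig at about (168,230) with its brass blank at (168,225), and the cover at about (319,228) with its tongue pointing down. The brush lies between them at (230,215). In the side view the jig is at (197,149) and the cover at (245,252). Next I'll enlarge both.

```bash
python3 - <<'E'
import cv2,numpy as np
t=cv2.imread("pics/top0.png");s=cv2.imread("pics/side0.png")
def c(i,x,y):
    o=cv2.resize(i[y:y+60,x:x+80],(400,300),interpolation=cv2.INTER_CUBIC)
    for k in range(0,80,10): cv2.line(o,(k*5,0),(k*5,6),(0,255,0),1)
    for k in range(0,60,10): cv2.line(o,(0,k*5),(6,k*5),(0,255,0),1)
    return o
cv2.imwrite("pics/z0.png",np.vstack([np.hstack([c(t,130,205),c(t,280,200)]),np.hstack([c(s,160,120),c(s,205,222)])]))
E
```

View pics/z0.png

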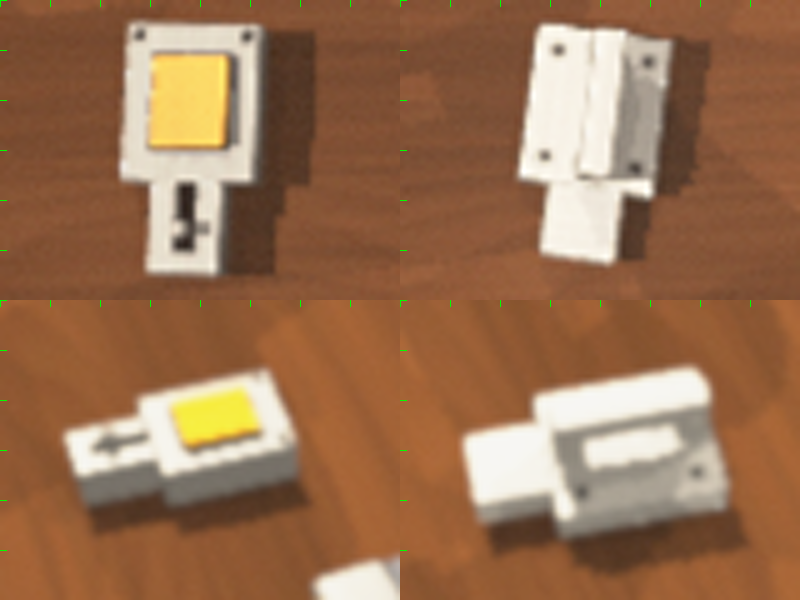

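The enlarged top view shows the pin as a bright spot at about (166.2,250.6) in the dark slot, which runs over rows 241–255, so the pin is on the outer (-x) part. The cover's handle, its plate with four holes and its tongue are all clear in both views. Next I'll measure with masks and triangulation.

```bash
cat > h.py <<'E'
import cv2,numpy as np
from workcell import env
M={n:env.camera_model(n) for n in("top","side")}
def ray(n,p):
    m=M[n];T=np.array(m["T"]);d=T[:3,:3]@np.array([(p[0]-m["cx"])/m["fx"],-(p[1]-m["cy"])/m["fy"],-1]);return T[:3,3],d/np.linalg.norm(d)
def plane(n,p,z):
    o,d=ray(n,p);return o+d*(z-o[2])/d[2]
def tri(pt,ps):
    o1,d1=ray("top",pt);o2,d2=ray("side",ps)
    t=np.linalg.lstsq(np.c_[d1,-d2],o2-o1,rcond=None)[0];a=o1+d1*t[0];b=o2+d2*t[1];return (a+b)/2,np.linalg.norm(a-b)
def cont(im,box,fn,S=6):
    x,y,w,h=box;c=cv2.resize(im[y:y+h,x:x+w],None,fx=S,fy=S,interpolation=cv2.INTER_CUBIC)
    m=fn(cv2.cvtColor(c,cv2.COLOR_BGR2HSV).astype(int)).astype(np.uint8)
    k=max(cv2.findContours(m,cv2.RETR_EXTERNAL,cv2.CHAIN_APPROX_NONE)[0],key=cv2.contourArea)
    return ((k[:,0]+.5)/S-.5+[x,y]).astype(np.float32)
def cen(k):
    m=cv2.moments(k);return np.array([m["m10"],m["m01"]])/m["m00"]
E
python3 - <<'E'
from h import *
np.set_printoptions(precision=1,suppress=True)
t=cv2.imread("pics/top0.png");s=cv2.imread("pics/side0.png")
yel=lambda h:(h[...,1]>120)&(h[...,2]>190)&(h[...,0]>15)
kt=cont(t,(145,205,50,60),yel);ks=cont(s,(165,125,65,45),yel)
print("blank",cen(kt),cen(ks),tri(cen(kt),cen(ks)))
for v in(150,180):
  gr=lambda h:(h[...,1]<60)&(h[...,2]>v)
  for nm,bt,bs in(("jig",(145,203,50,64),(165,125,65,40)),("cover",(296,200,46,56),(212,230,65,46))):
    for n,im,b in(("top",t,bt),("side",s,bs)):
        k=cont(im,b,gr);a=cv2.approxPolyDP(k,1.2,True)[:,0];print(v,nm,n,len(a),a.tolist() if 0 else np.round(a,1).tolist())
        print("  hsv at", cv2.cvtColor(im,cv2.COLOR_BGR2HSV)[int(cen(k)[1]),int(cen(k)[0])])
E
```

```text
blank [167.4 224.8] [202.5 143.1] (array([499.3, 152.7,  25.6]), np.float64(0.05689248741377354))
150 jig top 9 [[156.60000610351562, 209.1999969482422], [153.39999389648438, 238.1999969482422], [154.39999389648438, 240.39999389648438], [159.39999389648438, 241.60000610351562], [159.10000610351562, 258.20001220703125], [172.10000610351562, 259.6000061035156], [173.89999389648438, 241.1999969482422], [180.10000610351562, 239.89999389648438], [181.60000610351562, 210.10000610351562]]
  hsv at [ 23 151 251]
150 jig side 10 [[217.39999389648438, 144.10000610351562], [211.8000030517578, 134.10000610351562], [188.39999389648438, 139.10000610351562], [186.8000030517578, 143.10000610351562], [174.1999969482422, 145.8000030517578], [172.89999389648438, 147.89999389648438], [175.10000610351562, 154.89999389648438], [190.10000610351562, 152.10000610351562], [193.60000610351562, 155.10000610351562], [218.1999969482422, 148.8000030517578]]
  hsv at [ 29 187 247]
150 cover top 9 [[308.20001220703125, 204.39999389648438], [303.20001220703125, 234.8000030517578], [309.1000061035156, 236.899993896484
[... 2493 characters left out ...]
.10000610351562], [327.20001220703125, 215.10000610351562], [331.8999938964844, 216.89999389648438], [333.1000061035156, 208.10000610351562]]
  hsv at [ 21  18 247]
180 cover side 12 [[265.79998779296875, 238.1999969482422], [260.3999938964844, 235.39999389648438], [232.1999969482422, 240.8000030517578], [231.10000610351562, 246.1999969482422], [217.8000030517578, 249.39999389648438], [220.10000610351562, 262.79998779296875], [234.10000610351562, 260.3999938964844], [235.89999389648438, 264.79998779296875], [238.60000610351562, 265.6000061035156], [240.10000610351562, 262.8999938964844], [235.60000610351562, 248.39999389648438], [265.20001220703125, 242.8000030517578]]
  hsv at [ 18  32 173]
```

```bash
python3 - <<'E'
from h import *
np.set_printoptions(precision=1,suppress=True)
def px(l,o): return (np.array(l,float)+.5)/5-.5+o
J=np.array([[38,32],[38,-32],[-38,-32],[-38,32],[-82,17],[-82,-17]],float)
C=np.array([[-72,17],[-72,-17],[-38,-32],[38,-32],[38,32],[-38,32]],float)
H=np.array([[35,7],[35,-7],[-35,-7],[-35,7]],float)
def fit(nm,mod,pt,ps,z):
    for n,p in(("top",pt),("side",ps)):
        if p is None: continue
        w=np.array([plane(n,q,z)[:2] for q in p]);a=w-w.mean(0);b=mod-mod.mean(0)
        th=np.arctan2((b[:,0]*a[:,1]-b[:,1]*a[:,0]).sum(),(a*b).sum());R=np.array([[np.cos(th),-np.sin(th)],[np.sin(th),np.cos(th)]])
        t=w.mean(0)-R@mod.mean(0);sc=(a*(b@R.T)).sum()/(b*b).sum()
        print(nm,n,"origin",t,"yaw",np.degrees(th),"scale",round(sc,3),"res",(w-(mod@R.T+t)).tolist() and np.round(np.linalg.norm(w-(mod@R.T+t),axis=1),1))
    if ps is not None: 
        r=[tri(a,b) for a,b in zip(pt,ps)];print("  tri z",np.array([x[0][2] for x in r]),"gap",np.array([x[1] for x in r]),"mean",np.mean([x[0] for x in r],0))
    return R,t
fit("jig",J,px([(129,23),(263,26),(254,184),(120,180),(147,273),(219,273)],[130,205]),px([(268,71),(297,143),(163,172),(138,98),(66,132),(79,176)],[160,120]),26)
fit("handle",H,px([(197,30),(228,30),(212,177),(179,177)],[280,200]),px([(293,68),(311,92),(153,125),(134,96)],[205,222]),50)
fit("cover",C,px([(140,255),(213,263),(252,196),(271,39),(137,25),(119,179)],[280,200]),None,18)
pin=px([(181,228)],[130,205])[0]
print("pin top z38",plane("top",pin,38), "slot ends z26",[plane("top",q,26) for q in px([(185,183),(183,250)],[130,205])])
E
```

```text
jig top origin [498.7 151.2] yaw -2.322587636121477 scale 0.996 res [0.5 0.7 0.6 0.4 0.3 1.1]
jig side origin [499.6 149.6] yaw -2.331160163849011 scale 1.002 res [0.7 0.2 1.3 0.6 0.7 2.1]
  tri z [23.2 25.  25.6 24.5 25.1 22. ] gap [2.  1.4 1.5 1.3 0.7 0.1] mean [472.1 152.7  24.2]
handle top origin [ 500.4 -212.2] yaw -8.560513366920798 scale 1.003 res [0.9 1.  1.1 1.3]
handle side origin [ 500.1 -210.1] yaw -7.748833463010837 scale 1.02 res [1.7 2.9 2.  3.5]
  tri z [52.6 53.6 51.8 53.2] gap [1.5 1.2 0.3 2.9] mean [ 499.8 -211.8   52.8]
cover top origin [ 500.7 -211.4] yaw -8.751083159445525 scale 1.008 res [1.2 0.1 0.3 1.5 0.7 0.1]
pin top z38 [438.1 153.1  38. ] slot ends z26 [array([460., 154.,  26.]), array([428.2, 154.5,  26. ])]
```

Measurements are consistent:

| Item | World position (mm) | Yaw (°) | Check |
|---|---|---|---|
| Jig | (499, 150.7) | -2.3 | size scale within 0.4%, top face at 24 against 26 given |
| Cover | (500.5, -211.7) | -8.6 | handle top at about 52 against 50 given |
| Pin | about (438, 153) | – | about -61 in jig x, close to the slot's outer end |

Now I'll move over the cover.

```bash
cat >> h.py <<'E'
from scipy.spatial.transform import Rotation as Ro
def go(target,yaw):
    s=env.state();R=Ro.from_euler("xyz",s["ee_rot"],degrees=True)
    d=R.inv().apply(np.array(target)-s["ee_pos"]);G=Ro.from_euler("xyz",[180,0,yaw],degrees=True)
    print("t",round(s["time_s"],2),"pos",s["ee_pos"].round(1),"rot",s["ee_rot"].round(2),"F",s["force"].round(1),"w",round(s["gripper_width"],1),"delta tool",d.round(1),"then rotvec",(R.inv()*G).as_rotvec(degrees=True).round(2))
E
echo '42 -21 6 0 0 0
42 -21 6 0 0 0
42 -21 6 0 0 0
42 -21 6 0 0 0
42 -21 6 0 0 0
42 -21 6 0 0 0
42 -21 6 0 0 0
42 -21 6 0 0 0' > rows.txt && python3 drive.py rows.txt 50
echo '0 0 0 0 0 7.4
0 0 0 0 0 7.4
0 0 0 0 0 7.4
0 0 0 0 0 7.4
0 0 0 0 0 0' > rows.txt && python3 drive.py rows.txt
python3 -c "
from h import *
go([500.5,-211.7,90],-8.6)"
```

```text
time_s: 0.9
ee_pos: [460.7, -257.3, 165.5]
ee_rot: [-180.0, 0.0, 21.1]
force: [0.3, 0.2, 0.1]
gripper_width: 49.9
gripper_force: 0.0
time_s: 1.4
ee_pos: [459.7, -258.8, 165.6]
ee_rot: [-180.0, 0.0, -8.5]
force: [-0.1, 0.4, 0.1]
gripper_width: 49.9
gripper_force: 0.0
t 1.4 pos [ 459.7 -258.8  165.6] rot [-1.7999e+02  4.0000e-02 -8.5000e+00] F [-0.1  0.4  0.1] w 49.9 delta tool [ 33.5 -52.6  75.6] then rotvec [-0.01  0.04  0.1 ]
```

```bash
echo '17 -26 20 0 0 0
16.5 -26.6 20 0 0 0.1
0 0 35 0 0 0
0 0 0 0 0 0' > rows.txt && python3 drive.py rows.txt
python3 -c "
from h import *
go([500.5,-211.7,23.5],-8.6)
cv2.imwrite('pics/top1.png',env.grab_frame('top'));f=env.grab_frame('side');cv2.imwrite('pics/s1.png',cv2.resize(f[190:290,180:310],None,fx=5,fy=5,interpolation=2))"
```

```text
time_s: 1.8
ee_pos: [497.8, -209.9, 86.9]
ee_rot: [-179.9, 0.6, -8.4]
force: [-0.5, -0.1, -0.4]
gripper_width: 49.8
gripper_force: 0.0
t 1.8 pos [ 497.8 -209.9   86.9] rot [-179.85    0.56   -8.41] F [-0.5 -0.1 -0.4] w 49.8 delta tool [ 3.5  1.5 63.4] then rotvec [-0.15  0.56  0.19]
```

View pics/s1.png

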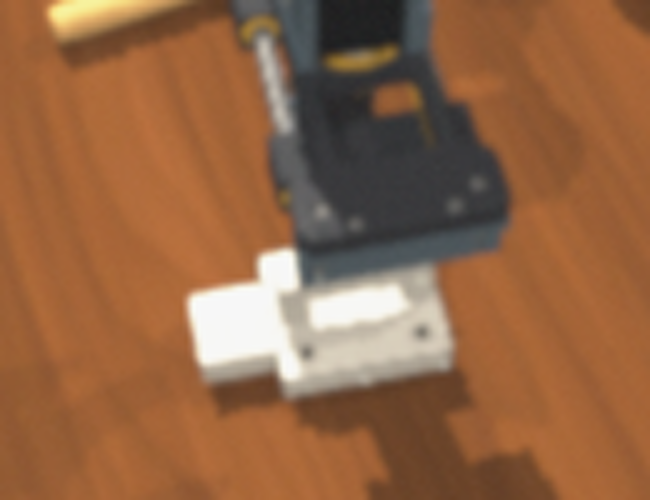

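The gripper hangs squarely over the handle, with its body at crop (400,180) and the cover below. I'll descend.

```bash
echo '0 0 25 0 0 0
0 0 25 0 0 0
0 0 0 0 0 0
0 0 0 0 0 0' > rows.txt && python3 drive.py rows.txt
python3 -c "
from h import *
go([500.5,-211.7,23.5],-8.6)"
```

```text
time_s: 2.3
ee_pos: [501.6, -212.8, 42.5]
ee_rot: [180.0, -0.1, -8.6]
force: [0.2, 0.5, 0.1]
gripper_width: 49.9
gripper_force: 0.0
t 2.3 pos [ 501.6 -212.8   42.5] rot [ 1.7996e+02 -1.2000e-01 -8.6400e+00] F [0.2 0.5 0.1] w 49.9 delta tool [-1.2 -0.9 19. ] then rotvec [ 0.04 -0.12 -0.04]
```

```bash
echo '-1.2 -0.9 9.5 0 0 0
0 0 9 0 0 0
0 0 0 0 0 0
0 0 0 0 0 0' > rows.txt && python3 drive.py rows.txt
echo '0 0 0 0 0 0
0 0 0 0 0 0
0 0 0 0 0 0
0 0 0 0 0 0
0 0 0 0 0 0
0 0 0 0 0 0' > rows.txt && python3 drive.py rows.txt 0 50
python3 -c "
from h import *
go([500.5,-211.7,23.5],-8.6)"
```

```text
time_s: 2.7
ee_pos: [499.7, -210.9, 22.4]
ee_rot: [180.0, 0.0, -8.6]
force: [-0.4, -0.5, -0.4]
gripper_width: 50.1
gripper_force: 0.0
time_s: 3.3
ee_pos: [499.9, -211.2, 22.6]
ee_rot: [180.0, -0.0, -8.6]
force: [0.1, -1.9, 0.1]
gripper_width: 13.6
gripper_force: 50.0
t 3.3 pos [ 499.9 -211.2   22.6] rot [ 1.7997e+02 -3.0000e-02 -8.6100e+00] F [ 0.1 -1.9  0.1] w 13.6 delta tool [ 0.7  0.4 -0.9] then rotvec [ 0.03 -0.03 -0.01]
```

```bash
echo '0 0 -10 0 0 0
0 0 -30 0 0 0
0 0 -40 0 0 0
0 0 -20 0 0 0
0 0 0 0 0 0
0 0 0 0 0 0' > rows.txt && python3 drive.py rows.txt
python3 -c "
from h import *
go([499,150.7,100],-2.3)
f=env.grab_frame('top');g=env.grab_frame('side')
cv2.imwrite('pics/top2.png',f);cv2.imwrite('pics/side2.png',g)
cv2.imwrite('pics/z2.png',np.hstack([cv2.resize(f[190:270,280:360],(400,400),interpolation=2),cv2.resize(g[180:260,200:280],(400,400),interpolation=2)]))"
```

```text
time_s: 3.9
ee_pos: [499.1, -210.5, 122.1]
ee_rot: [-180.0, 0.1, -8.6]
force: [0.2, -0.3, -2.7]
gripper_width: 13.3
gripper_force: 50.0
t 3.9 pos [ 499.1 -210.5  122.1] rot [-1.7998e+02  5.0000e-02 -8.6300e+00] F [ 0.2 -0.3 -2.7] w 13.3 delta tool [ -54.2 -357.1   22.2] then rotvec [-0.02  0.05 -6.33]
```

View pics/z2.png

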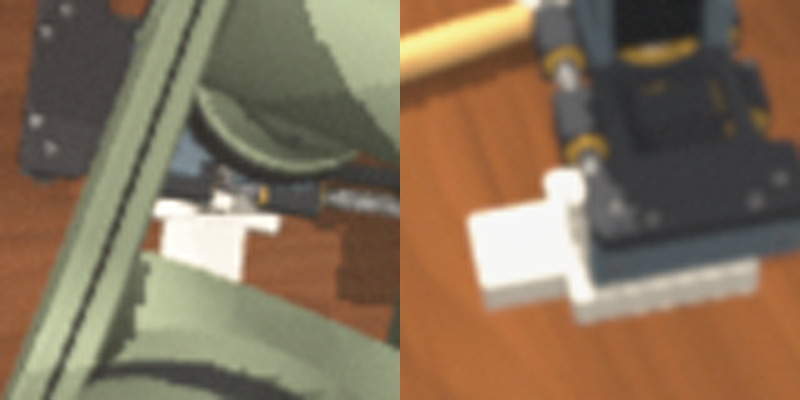

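The cover hangs level in the gripper, with its tongue visible in the top crop at (200,250) and in the side crop at (530,250). Its weight reads about 2.7 N. Next I'll carry it over the jig.

```bash
echo '-4 -22 0 0 0 0
-7 -45 0 0 0 0
-7 -45 0 0 0 0
-7 -45 0 0 0 0
-7 -45 0 0 0 0
-7 -45 0 0 0 0
-7 -45 0 0 0 0
-7 -45 0 0 0 0' > rows.txt && python3 drive.py rows.txt
echo '-3 -20 5 0 0 0
0 0 5 0 0 -3.2
0 0 5 0 0 -3.1
0 0 5 0 0 0
0 0 0 0 0 0
0 0 0 0 0 0' > rows.txt && python3 drive.py rows.txt
python3 -c "
from h import *
go([497.5,150.8,75],-2.3)
f=env.grab_frame('top');g=env.grab_frame('side')
cv2.imwrite('pics/top3.png',f);cv2.imwrite('pics/side3.png',g)
cv2.imwrite('pics/z3.png',np.hstack([cv2.resize(f[200:280,130:210],(400,400),interpolation=2),cv2.resize(g[90:170,150:230],(400,400),interpolation=2)]))"
```

```text
time_s: 4.8
ee_pos: [496.5, 131.9, 120.8]
ee_rot: [179.9, 0.2, -8.6]
force: [1.6, 1.0, -2.8]
gripper_width: 13.8
gripper_force: 50.0
time_s: 5.4
ee_pos: [497.6, 150.2, 101.8]
ee_rot: [180.0, 0.1, -2.4]
force: [-1.0, 1.4, -3.7]
gripper_width: 13.6
gripper_force: 50.0
t 5.4 pos [497.6 150.2 101.8] rot [ 1.7997e+02  8.0000e-02 -2.4000e+00] F [-1.   1.4 -3.7] w 13.6 delta tool [-0.1 -0.6 26.8] then rotvec [ 0.03  0.08 -0.1 ]
```

View pics/z3.png

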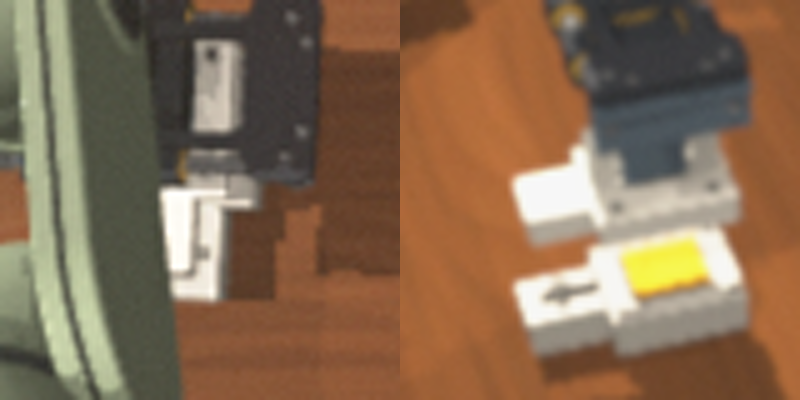

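The cover is above the jig, tongue over tongue. The cover's tongue-tip corner is at top crop (192,276), and at side crop (112,180) and (130,232). I'll check the cover's place in the hand from those points.

```bash
python3 - <<'E'
from h import *
np.set_printoptions(precision=1,suppress=True)
P=lambda x,y,o:np.array([(x+.5)/5-.5+o[0],(y+.5)/5-.5+o[1]])
tcp=np.array([497.6,150.2]);a=np.radians(-2.4);R=np.array([[np.cos(a),-np.sin(a)],[np.sin(a),np.cos(a)]])
z=101.8-22.6+18
for n,p,c in(("top",P(192,276,(130,200)),(-72,-17)),("side",P(112,180,(150,90)),(-72,17)),("side",P(130,232,(150,90)),(-72,-17))):
    w=plane(n,p,z)[:2];print(n,w,"cover origin minus TCP in tool frame",R.T@(w-tcp)-np.array(c))
print(tri(P(192,276,(130,200)),P(130,232,(150,90))))
E
```

```text
top [424.9 136. ] cover origin minus TCP in tool frame [-0.  -0.2]
side [427.3 170.1] cover origin minus TCP in tool frame [ 0.9 -0. ]
side [426.2 126.5] cover origin minus TCP in tool frame [ 1.7 -9.7]
(array([426.4, 137.9,  87.4]), np.float64(2.225579973519253))
```

```bash
echo '0 -0.6 15 0 0 -0.1
0 0 15 0 0 0
0 0 5 0 0 0
0 0 0 0 0 0
0 0 0 0 0 0' > rows.txt && python3 drive.py rows.txt
python3 -c "
from h import *
go([497.5,150.8,61],-2.3)"
```

```text
time_s: 6.0
ee_pos: [498.5, 151.2, 68.0]
ee_rot: [-180.0, -0.1, -2.2]
force: [-0.4, 0.0, -2.2]
gripper_width: 14.2
gripper_force: 50.0
t 6.0 pos [498.5 151.2  68. ] rot [-1.7998e+02 -7.0000e-02 -2.2400e+00] F [-0.4  0.  -2.2] w 14.2 delta tool [-1.   0.4  7. ] then rotvec [-0.02 -0.07  0.06]
```

```bash
echo '0 0 3 0 0 0
0 0 2 0 0 0
0 0 0 0 0 0
0 0 0 0 0 0' > rows.txt && python3 drive.py rows.txt
for i in 1 2; do echo '0 0 1 0 0 0
0 0 0 0 0 0
0 0 0 0 0 0' > rows.txt && python3 drive.py rows.txt | egrep 'pos|force:|rot'; done
```

```text
time_s: 6.4
ee_pos: [498.0, 151.1, 62.5]
ee_rot: [180.0, -0.0, -2.2]
force: [-0.4, -0.0, -2.7]
gripper_width: 13.7
gripper_force: 50.0
ee_pos: [498.0, 151.1, 61.4]
ee_rot: [180.0, -0.0, -2.2]
force: [0.1, -0.4, -2.5]
gripper_force: 50.0
ee_pos: [498.1, 151.1, 60.5]
ee_rot: [-180.0, -0.0, -2.2]
force: [0.2, 0.1, -1.8]
gripper_force: 50.0
```

```bash
for i in 1; do echo '0 0 0.5 0 0 0
0 0 0 0 0 0
0 0 0 0 0 0' > rows.txt && python3 drive.py rows.txt | egrep 'pos|force:|rot'; done; echo '0 0 0.5 0 0 0
0 0 0 0 0 0
0 0 0 0 0 0' > rows.txt && python3 drive.py rows.txt | egrep 'pos|force:|rot'
```

```text
ee_pos: [498.2, 151.1, 60.2]
ee_rot: [-180.0, -0.0, -2.2]
force: [-0.2, 0.8, -0.7]
gripper_force: 50.0
ee_pos: [498.3, 151.2, 59.8]
ee_rot: [-180.0, -0.0, -2.2]
force: [0.4, -0.7, 5.2]
gripper_force: 50.0
```

The cover now rides on the pin's tip: the wrist force is up by about 7 N at the expected height. Now I'll feel along the slot towards -x.

```bash
echo '-1 0 0 0 0 0
-1 0 0 0 0 0
0 0 0 0 0 0' > rows.txt && python3 drive.py rows.txt | egrep 'pos|force:|rot'; echo '-1 0 0 0 0 0
0 0 0 0 0 0' > rows.txt && python3 drive.py rows.txt | egrep 'pos|force:|rot'; echo '-1 0 0 0 0 0
0 0 0 0 0 0' > rows.txt && python3 drive.py rows.txt | egrep 'pos|force:|rot'
```

```text
ee_pos: [497.2, 151.4, 59.9]
ee_rot: [-180.0, -0.2, -2.2]
force: [3.1, -0.4, 4.0]
gripper_force: 50.0
ee_pos: [492.9, 150.9, 58.3]
ee_rot: [179.9, 0.2, -2.2]
force: [-1.0, -0.7, -3.4]
gripper_force: 50.0
ee_pos: [492.3, 151.0, 58.4]
ee_rot: [179.9, 0.2, -2.2]
force: [-0.4, -0.2, -2.5]
gripper_force: 50.0
```

It dropped: the upward force vanished at x ≈ 493. Next I'll lower onto the blank.

```bash
echo '0 0 1 0 0 0
0 0 0 0 0 0
0 0 0 0 0 0' > rows.txt && python3 drive.py rows.txt | egrep 'pos|force:|rot'; echo '0 0 1 0 0 0
0 0 0 0 0 0
0 0 0 0 0 0' > rows.txt && python3 drive.py rows.txt | egrep 'pos|force:|rot'
```

```text
ee_pos: [493.8, 151.2, 58.3]
ee_rot: [180.0, 0.0, -2.2]
force: [-0.0, -0.1, -2.2]
gripper_force: 50.0
ee_pos: [493.7, 151.2, 57.4]
ee_rot: [180.0, 0.0, -2.2]
force: [-0.6, -1.1, -2.3]
gripper_force: 50.0
```

```bash
for i in 1; do echo '0 0 1.5 0 0 0
0 0 0 0 0 0
0 0 0 0 0 0' > rows.txt && python3 drive.py rows.txt | egrep 'pos|force:|rot'; done;  echo '0 0 1.5 0 0 0
0 0 0 0 0 0
0 0 0 0 0 0' > rows.txt && python3 drive.py rows.txt | egrep 'pos|force:|rot'; echo '0 0 1 0 0 0
0 0 0 0 0 0
0 0 0 0 0 0' > rows.txt && python3 drive.py rows.txt | egrep 'pos|force:|rot'
```

```text
ee_pos: [493.5, 151.1, 55.6]
ee_rot: [180.0, 0.1, -2.2]
force: [-2.0, -0.1, -3.9]
gripper_force: 50.0
ee_pos: [493.4, 151.1, 54.5]
ee_rot: [180.0, 0.1, -2.2]
force: [-2.5, -1.1, 0.4]
gripper_force: 50.0
ee_pos: [493.5, 151.1, 53.6]
ee_rot: [180.0, 0.0, -2.2]
force: [-5.0, -1.1, 3.4]
gripper_force: 50.0
```

The blank is reached at z ≈ 54.5, as expected. Fx of -5 N says the pin pushes the cover towards -x, so I'll ease off 0.8 mm and press on.

```bash
echo '-0.8 0 0 0 0 0
0 0 0 0 0 0
0 0 0 0 0 0' > rows.txt && python3 drive.py rows.txt | egrep 'pos|force:|rot'; echo '0 0 1.2 0 0 0
0 0 1 0 0 0
0 0 0 0 0 0
0 0 0 0 0 0' > rows.txt && python3 drive.py rows.txt | egrep 'pos|force:|rot';  echo '0 0 1 0 0 0
0 0 0.7 0 0 0
0 0 0 0 0 0
0 0 0 0 0 0' > rows.txt && python3 drive.py rows.txt | egrep 'pos|force:|rot'
```

```text
ee_pos: [493.5, 151.1, 53.6]
ee_rot: [180.0, -0.0, -2.2]
force: [-3.9, -2.9, 2.9]
gripper_force: 50.0
ee_pos: [493.5, 151.1, 51.4]
ee_rot: [180.0, -0.0, -2.2]
force: [-3.3, -2.9, 5.2]
gripper_force: 50.0
ee_pos: [493.5, 151.1, 49.9]
ee_rot: [180.0, -0.0, -2.2]
force: [-4.3, -3.7, 6.5]
gripper_force: 50.0
```

```bash
echo '0 0 0.8 0 0 0
0 0 0 0 0 0
0 0 0 0 0 0' > rows.txt && python3 drive.py rows.txt | egrep 'pos|force:|rot'; echo '0 0 0.6 0 0 0
0 0 0 0 0 0
0 0 0 0 0 0' > rows.txt && python3 drive.py rows.txt | egrep 'pos|force:|rot';  echo '0 0 0.5 0 0 0
0 0 0 0 0 0
0 0 0 0 0 0' > rows.txt && python3 drive.py rows.txt | egrep 'pos|force:|rot'
```

```text
ee_pos: [493.5, 151.1, 49.2]
ee_rot: [180.0, -0.0, -2.2]
force: [-3.3, -2.9, 8.2]
gripper_force: 50.0
ee_pos: [493.5, 151.2, 48.7]
ee_rot: [180.0, -0.0, -2.2]
force: [-4.3, -3.1, 8.1]
gripper_force: 50.0
ee_pos: [493.5, 151.1, 48.6]
ee_rot: [180.0, -0.1, -2.2]
force: [-5.7, -3.9, 11.7]
gripper_force: 50.0
```

The TCP has stopped at 48.6, which is 22.6 + 26, with the force rising. That means plate on plate. I'll add some holding force and look.

```bash
echo '0 0 0.5 0 0 0
0 0 0.3 0 0 0
0 0 0 0 0 0
0 0 0 0 0 0' > rows.txt && python3 drive.py rows.txt - 60 | egrep 'time|pos|force:|rot'; python3 -c "
from h import *
f=env.grab_frame('top');g=env.grab_frame('side')
cv2.imwrite('pics/top4.png',f);cv2.imwrite('pics/side4.png',g)
cv2.imwrite('pics/z4.png',np.hstack([cv2.resize(f[200:280,130:210],(400,400),interpolation=2),cv2.resize(g[100:180,150:230],(400,400),interpolation=2)]))
go([493.5,151,48.6],-2.3);print(env.state()['torque'])"
```

```text
time_s: 12.2
ee_pos: [493.5, 151.1, 48.6]
ee_rot: [180.0, -0.1, -2.2]
force: [-6.1, -4.6, 16.0]
gripper_force: 60.0
t 12.3 pos [493.5 151.1  48.6] rot [ 1.7999e+02 -7.0000e-02 -2.2100e+00] F [-6.6 -4.1 17. ] w 13.4 delta tool [ 0.   0.1 -0. ] then rotvec [ 0.01 -0.07  0.09]
[-0.74406051  1.32591772  0.11353312]
```

View pics/z4.png

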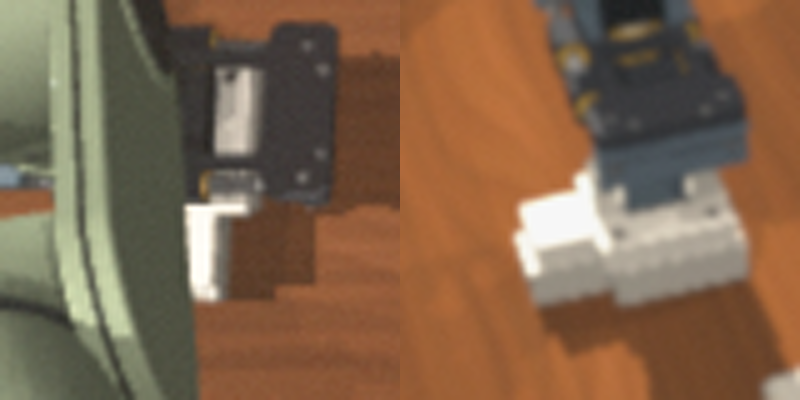

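The side view shows the cover flat on the jig: no gap, the edges in line, and the tongue over the jig's tongue at (560,245), back from its end by about the expected amount. It's held with about 17 N and the pose is steady, so I'm handing it in.

```bash
python3 -c "
from workcell import env
print(env.job_done())"
```

```text
the job is handed in; nothing more can be done
None
```

I handed the job in with the cover's bore on the locating pin and the cover pressed flat and in line on the jig, still gripped and held down with about 17 N, at about 12.3 s; the judge's verdict was not shown.

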